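# Wake and start the tube roller mixer on its dome keys

### The arm

A 6-joint arm with a two-finger parallel gripper is mounted at the origin on the work surface. World frame = base frame: x ahead of the robot, y to its left, z up, the work surface at z = 0. Lengths are in mm, angles in rad, forces in N, time in s.
With the tool pointing down it reaches from about 425 to 1125 mm from the base axis. Payload 14.9 kg.
Tool frame: the origin (TCP) lies midway between the tips of the shut fingers; the grasp point (between the pads) lies 19 mm behind it; z points along the fingers, y is the direction in which the jaws open and shut (so a half turn about z gives the same grasp; the last joint's range is limited). The gripper opens to 91 mm and grips with 3 to 60 N. Pads are 32 mm wide; open, the fingers measure 118 mm over their backs; the gripper's body (76 mm by 178 mm) begins 60 mm behind the grasp point.
Start: joints at [1.153, 0.379, 1.734, -0, 1.028, -0.033], TCP at [262.77, 648.822, 213.932] pointing down, gripper open.
Joint ranges: [-2.77, 2.77], [-0.74, 2.19], [0, 2.66], [-1.06, 4.2], [0.31, 2.87], [-3.08, 3.08]. Speed limits (rad/s): [1.89, 1.89, 2.39, 3.14, 3.14, 3.14].

### API

Orientations are given as a unit quaternion [x, y, z, w].
In Python, from workcell import monitor, eyes, job_done, finder gives the robot as it stands.
- The arm moves only by the tool apply_moves, never from a script. Its argument "series" is a list of rows, each an object of numbers: "dx", "dy", "dz": the shift along the tool's x, y, z as a fraction of full scale; "ax", "ay", "az": the turn, a rotation vector about the tool's x, y, z as a fraction of full scale; "gripper": the opening in per cent of the stroke, from 0 (shut) to 100 (fully open). In form: [{"dx": .., "dy": .., "dz": .., "ax": .., "ay": .., "az": .., "gripper": ..}, ...]. A call has 1 to 10 rows; each row shifts and turns the pose as measured when the row begins, along the tool's axes as they then stand; what a row does not reach is not made up. Full scale, the value 1, is 2.5 cm for a shift and 4 degrees for a turn. A row lasts 1/10 s, in which the tool goes at most 50 mm and 8.59 degrees, less where a joint would pass 70% of its speed; a pose out of reach is approached as far as the arm can. A call with a number of a shift or a turn outside -1 to 1 is refused whole. A call with a gripper value outside its range is refused whole. The fingers move at their own pace and stop on an object; the grip force is fixed at half the most. Time passes only in rows, so rows that do not move let the fingers close. It gives the time, the measured TCP pose, the force and the opening at its end, in the units of the state.
- monitor.observe(): the state, without advancing time (a new reading comes with each control period).
- eyes.camera(name): name is "scene" or "top"; returns a dict with "image" (400x640x3 uint8, red, green, blue), "z_map" (400x640 float32, mm along the optical axis (not along the pixel's ray), 0 where there is no reading), "intrinsics" (3x3 intrinsics, pixels), "rvec" (rotation vector, rad) and "tvec" (3), from world to camera coordinates, as OpenCV has them. Camera axes: x right, y down, z forward; pixel columns grow to the right and rows downward; lengths in mm; the calibration is good to about 2 mm. A picture is of the moment at which its call begins.
- job_done(): hands the job in, once; it reports no verdict.
Trained networks look in a picture, given as the dict that the camera call returned (one of the last four; its "shot" number tells which), for a name from the list of things; names that differ only in an ending like _2 or _b are one class to them, and where a whole thing is asked for, a point or a joint stands for the part that bears it (a point fixed in the world has none). Each returns a list of dicts, best first, with "confidence" (0 to 1); they miss things now and then, are a little off and sometimes report something else, mostly with a low value. They report only what shows in the picture. A call takes as long as a camera call.
- finder.cut_out(name, picture): "pixels" (400x640 bool, what is visible of it) and "at" ([column, row] in pixels, amid what is visible of it).
- finder.pinpoint(name, picture): "at" ([column, row] in pixels: a listed point, or the origin of a listed thing).
The state is a dict: "t": time; "qpos": joint angles; "qd": joint speeds; "joint_efforts": joint torques, N m; "position": TCP position; "tool_rot": TCP orientation; "wrist_force": force on the tool from outside, world axes, zero at the start; "wrist_torque": the same for the moment, N m; "width": finger opening in mm.
Only numpy, scipy, OpenCV 4.12 (cv2) and the standard library are available. Lean on these libraries where they do the work, as an engineer would, in place of code of your own. Each camera call takes 0.05 s, during which the arm holds its last target.

### The job

On the tube roller mixer, press the long narrow bar key until it clicks and let it come up again, then do the same with the round key to start the rollers. Press each key only until its resistance suddenly drops at the click, never on down to its hard stop, and leave the square key unpressed.

Things in the scene. Friction and masses are not known exactly. Their poses are not given: they have to be found in the camera images.
- bar_key_top (a point): Centre of the top face of the bar key, a light grey cap 52 mm long (front to back, mixer's x) and 18 mm wide; z up. All keys: cap top 88 mm above the bench and 18 mm above the deck when up; sinks straight down, springs back when let go. Force: from 2 N up to 7 N at 3.5 mm down, then the click: falls to 3 N at 8.5 mm, climbs again to the hard stop at 12 mm.
- round_key_top (a point): Centre of the top face of the round key, a light grey cap 36 mm in diameter; z up, x and y along the mixer's. Same height, travel and force as the bar key.
- square_key_top (a point): Centre of the top face of the square key (stop; not to be pressed), a light grey cap 30 x 30 mm; z up. Same height, travel and force as the bar key.
- mixer: Tube roller mixer, a fixed white cabinet 250 mm (x) by 340 mm (y); origin: centre of its underside on the bench; z up, -x its front, towards the robot. Deck 70 mm up. Keys on 4 mm bezels in a row at x = -68, y = -75, 0, +75 mm, in varying order. Rollers with tubes from x = 0 back, to 106 mm up. A tube rack 88 mm high and a timer stand beside it, low things behind.

How it is judged (in metres and radians):
On the way, in this order (a step that is already met when the one before it is completed fails the run):
1. the bar key is pressed past its click (4.5 mm down or more) (height (world z) of bar_key_top below 0.0835 m), for 0.05 s.
2. the bar key is up again (less than 2 mm down) (height (world z) of bar_key_top above 0.086 m), for 0.05 s.
3. the round key is pressed past its click (4.5 mm down or more) with the bar key up (height (world z) of round_key_top below 0.0835 m and height (world z) of bar_key_top above 0.086 m), for 0.05 s.
At the end, for the whole second after the job is handed in: all three keys are up again, each less than 2 mm down (height (world z) of each of bar_key_top, round_key_top, square_key_top above 0.086 m); the robot touches nothing.
It fails at once if the bar key is driven on towards its hard stop (more than 10.5 mm down) (height (world z) of bar_key_top below 0.0775 m).
It fails at once if the round key is driven on towards its hard stop (more than 10.5 mm down) (height (world z) of round_key_top below 0.0775 m).
It fails at once if the square key is pressed (more than 3 mm down) (height (world z) of square_key_top below 0.085 m).
It also fails if it takes over 42 s, if anything falls off the work surface, if the arm or the gripper's body presses on something with over 40 N, if the wrist force passes 120 N, or if a joint passes its speed limit or range.

## Working session

There is one attempt and no reset: what is moved stays moved. The work goes in short steps, Python scripts to look and compute and a tool call to move; the robot and the scene stay as the last step left them, time stands still between calls to the robot, and variables do not carry over. Pictures are saved under pics/ and viewed, and the job is handed in when it is done.

Besides the shell and the picture viewer there is one more tool, called as a command line: name --argument value ..., lists and objects as JSON in quotes. apply_moves: Moves the arm, as the interface text tells. Its arguments: {"type":"object","properties":{"series":{"type":"array","items":{"type":"object","properties":{"dx":{"type":"number"},"dy":{"type":"number"},"dz":{"type":"number"},"ax":{"type":"number"},"ay":{"type":"number"},"az":{"type":"number"},"gripper":{"type":"number"}}}}},"required":["series"]}

```bash
mkdir -p pics
cat > h.py <<'E'
import numpy as np, cv2
from workcell import monitor, eyes, job_done, finder
def toworld(p,u,v,d=None,z=None):
    K=np.array(p["intrinsics"]);R=cv2.Rodrigues(np.array(p["rvec"],float))[0];t=np.array(p["tvec"],float).ravel()
    r=np.linalg.inv(K)@[u,v,1]; c=-R.T@t; w=R.T@r
    s=d if d is not None else (z-c[2])/w[2]
    return c+s*w
E
python3 - <<'E'
from h import *
s=monitor.observe();print({k:np.round(v,3).tolist() for k,v in s.items()})
for n in ["top","scene"]:
    p=eyes.camera(n);cv2.imwrite(f"pics/{n}0.png",p["image"][:,:,::-1])
    for k in ["bar_key_top","round_key_top","square_key_top","mixer"]:
        for f in finder.pinpoint(k,p)[:3]:
            u,v=f["at"];d=p["z_map"][int(round(v)),int(round(u))]
            print(n,k,np.round(f["at"],1),round(f["confidence"],2),toworld(p,u,v,d=d).round(1),toworld(p,u,v,z=88.).round(1))
E
```

```text
{'t': 0.0, 'qpos': [1.153, 0.379, 1.735, -0.0, 1.029, -0.033], 'qd': [0.0, 0.0, -0.001, 0.001, -0.002, -0.001], 'joint_efforts': [0.001, -76.373, -43.436, 0.065, 0.042, -0.0], 'position': [262.59, 648.412, 213.246], 'tool_rot': [0.191, 0.982, -0.001, -0.0], 'wrist_force': [-0.386, 0.561, -0.686], 'wrist_torque': [-0.016, -0.034, 0.01], 'width': 91.475}
top bar_key_top [360.8 239. ] 0.87 [535.5 -40.4  87.1] [535.4 -40.3  88. ]
top round_key_top [318.6 232.2] 0.56 [547.1  29.7  86.8] [547.   29.7  88. ]
top square_key_top [406.9 242. ] 0.77 [ 530.2 -116.7   88. ] [ 530.2 -116.6   88. ]
top mixer [364.2 204.5] 0.68 [595.8 -49.6  67.6] [593.2 -47.2  88. ]
scene bar_key_top [327.1 148.1] 0.74 [537.8 -42.9  87.8] [538.  -42.7  88. ]
scene round_key_top [352.5 179.1] 0.62 [546.6  27.2  88.7] [546.2  26.8  88. ]
scene square_key_top [301.1 113.8] 0.93 [ 525.2 -125.5   87.9] [ 525.2 -125.5   88. ]
scene mixer [286.4 196.8] 0.61 [635.5 -15.5  71.9] [642.1  -5.7  88. ]
```

View pics/top0.png

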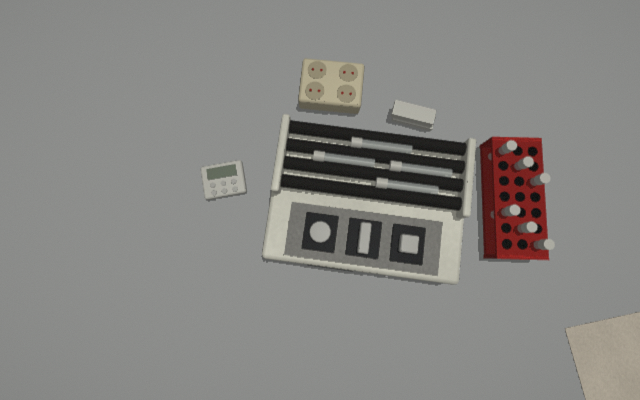

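View pics/scene0.png

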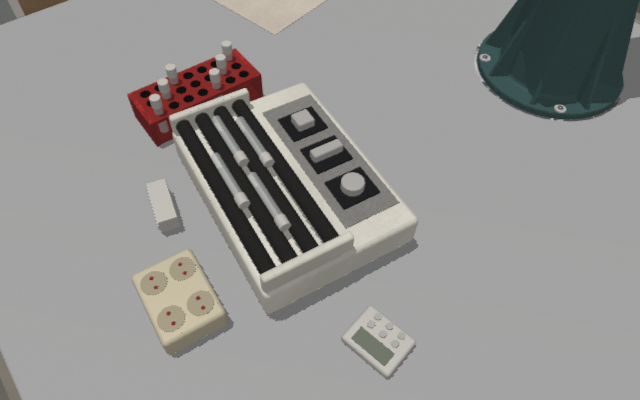

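Run:
```python
from h import *
for n in ["top","scene"]:
    p=eyes.camera(n)
    for k in ["bar_key_top","round_key_top","square_key_top"]:
        for f in finder.cut_out(k,p)[:2]:
            m=f["pixels"]; vs,us=np.nonzero(m)
            W=np.array([toworld(p,u,v,d=p["z_map"][v,u]) for u,v in zip(us,vs)])
            W=W[abs(W[:,2]-88)<4]
            if len(W)<5: continue
            r=cv2.minAreaRect(W[:,:2].astype(np.float32))
            print(n,k,round(f["confidence"],2),len(us),len(W),W.mean(0).round(1),np.round(r[0],1),np.round(r[1],1),round(r[2],1))
```

```text
top bar_key_top 0.91 350 319 [537.3 -46.1  87.2] [537.5 -46.2] [17.8 50.7] 81.8
top round_key_top 0.78 365 350 [547.8  27.6  87.2] [547.5  27.4] [33.5 33.4] 89.6
top square_key_top 0.85 350 318 [ 527.5 -120.1   87.2] [ 527.3 -120.8] [29.6 29.6] 82.4
scene bar_key_top 0.8 452 326 [540.7 -43.4  88.3] [539.3 -44.8] [19.3 51.2] 83.0
scene round_key_top 0.75 469 377 [550.3  31.1  88.6] [549.2  30.7] [34.2 33.4] 31.9
scene square_key_top 0.9 381 278 [ 529.5 -117.2   88.4] [ 528.3 -119.2] [31.4 29.8] 80.3
```

The top view shows round at (320,232), bar at (365,238) and square at (409,244). Both cameras agree on the positions: bar about (538,-45.5), round about (548,29), spaced about 75 mm as specified. I'll move over with the fingers shut.

apply_moves --series '[{"dx": -0.95, "dy": -1, "gripper": 0}, {"dx": -0.95, "dy": -1, "gripper": 0}, {"dx": -0.95, "dy": -1, "gripper": 0}, {"dx": -0.95, "dy": -1, "gripper": 0}, {"dx": -0.95, "dy": -1, "gripper": 0}, {"dx": -0.95, "dy": -1, "gripper": 0}, {"dx": -0.95, "dy": -1, "gripper": 0}, {"dx": -0.95, "dy": -1, "gripper": 0}, {"dx": -0.95, "dy": -1, "gripper": 0}, {"dx": -0.95, "dy": -1, "gripper": 0}]'

```text
$.series[0]: bad value
```

apply_moves --series '[{"dx": -0.95, "dy": -1.0, "dz": 0.0, "ax": 0.0, "ay": 0.0, "az": 0.0, "gripper": 0.0}, {"dx": -0.95, "dy": -1.0, "dz": 0.0, "ax": 0.0, "ay": 0.0, "az": 0.0, "gripper": 0.0}]'

```text
t: 1.1
position: [287.4, 585.9, 213.8]
tool_rot: [0.19, 0.982, 0.001, 0.0]
wrist_force: [0.3, 0.1, 0.8]
width: 78.0
```

apply_moves --series '[{"dx": -0.95, "dy": -1.0, "dz": 0, "ax": 0, "ay": 0, "az": 0, "gripper": 0}, {"dx": -0.95, "dy": -1.0, "dz": 0, "ax": 0, "ay": 0, "az": 0, "gripper": 0}, {"dx": -0.95, "dy": -1.0, "dz": 0, "ax": 0, "ay": 0, "az": 0, "gripper": 0}, {"dx": -0.95, "dy": -1.0, "dz": 0, "ax": 0, "ay": 0, "az": 0, "gripper": 0}, {"dx": -0.95, "dy": -1.0, "dz": 0, "ax": 0, "ay": 0, "az": 0, "gripper": 0}, {"dx": -0.95, "dy": -1.0, "dz": 0, "ax": 0, "ay": 0, "az": 0, "gripper": 0}, {"dx": -0.95, "dy": -1.0, "dz": 0, "ax": 0, "ay": 0, "az": 0, "gripper": 0}, {"dx": -0.95, "dy": -1.0, "dz": 0, "ax": 0, "ay": 0, "az": 0, "gripper": 0}, {"dx": -0.95, "dy": -1.0, "dz": 0, "ax": 0, "ay": 0, "az": 0, "gripper": 0}, {"dx": -0.95, "dy": -1.0, "dz": 0, "ax": 0, "ay": 0, "az": 0, "gripper": 0}]'

```text
t: 2.1
position: [418.3, 253.2, 214.5]
tool_rot: [0.188, 0.982, 0.002, 0.001]
wrist_force: [-0.1, 0.6, 0.8]
width: 0.5
```

apply_moves --series '[{"dx": -0.95, "dy": -1.0, "dz": 0, "ax": 0, "ay": 0, "az": 0, "gripper": 0}, {"dx": -0.95, "dy": -1.0, "dz": 0, "ax": 0, "ay": 0, "az": 0, "gripper": 0}, {"dx": -0.95, "dy": -1.0, "dz": 0, "ax": 0, "ay": 0, "az": 0, "gripper": 0}, {"dx": -0.95, "dy": -1.0, "dz": 0, "ax": 0, "ay": 0, "az": 0, "gripper": 0}, {"dx": -0.95, "dy": -1.0, "dz": 0, "ax": 0, "ay": 0, "az": 0, "gripper": 0}, {"dx": -0.95, "dy": -1.0, "dz": 0, "ax": 0, "ay": 0, "az": 0, "gripper": 0}, {"dx": -0.95, "dy": -1.0, "dz": 0, "ax": 0, "ay": 0, "az": 0, "gripper": 0}, {"dx": -0.95, "dy": -1.0, "dz": 0, "ax": 0, "ay": 0, "az": 0, "gripper": 0}]'

```text
t: 2.9
position: [524.2, -14.3, 216.0]
tool_rot: [0.188, 0.982, 0.003, 0.003]
wrist_force: [0.1, 0.5, 0.7]
width: 0.9
```

apply_moves --series '[{"dx": -0.5, "dy": -0.48, "dz": 0, "ax": 0, "ay": 0, "az": 0, "gripper": 0}, {"dx": -0.5, "dy": -0.48, "dz": 0.5, "ax": 0, "ay": 0, "az": 0, "gripper": 0}, {"dx": 0, "dy": 0, "dz": 0.8, "ax": 0, "ay": 0, "az": 0, "gripper": 0}, {"dx": 0, "dy": 0, "dz": 0.8, "ax": 0, "ay": 0, "az": 0, "gripper": 0}, {"dx": 0, "dy": 0, "dz": 0.8, "ax": 0, "ay": 0, "az": 0, "gripper": 0}, {"dx": 0, "dy": 0, "dz": 0.8, "ax": 0, "ay": 0, "az": 0, "gripper": 0}, {"dx": 0, "dy": 0, "dz": 0, "ax": 0, "ay": 0, "az": 0, "gripper": 0}]'

```text
t: 3.6
position: [543.0, -52.2, 122.3]
tool_rot: [0.191, 0.982, 0.003, 0.006]
wrist_force: [-0.7, 0.2, -0.0]
width: 0.5
```

```bash
cat > o.py <<'E'
from h import *
s=monitor.observe();print({k:np.round(s[k],4).tolist() for k in ["t","position","tool_rot","wrist_force","width"]})
E
python3 o.py; python3 -c "
from h import *
p=eyes.camera('scene');cv2.imwrite('pics/scene1.png',cv2.resize(p['image'][60:260,200:520,::-1],None,fx=2.5,fy=2.5))"
```

```text
{'t': 3.6, 'position': [542.9628, -52.1668, 122.3214], 'tool_rot': [0.1913, 0.9815, 0.0027, 0.0058], 'wrist_force': [-0.687, 0.2242, -0.039], 'width': 0.4832}
```

View pics/scene1.png

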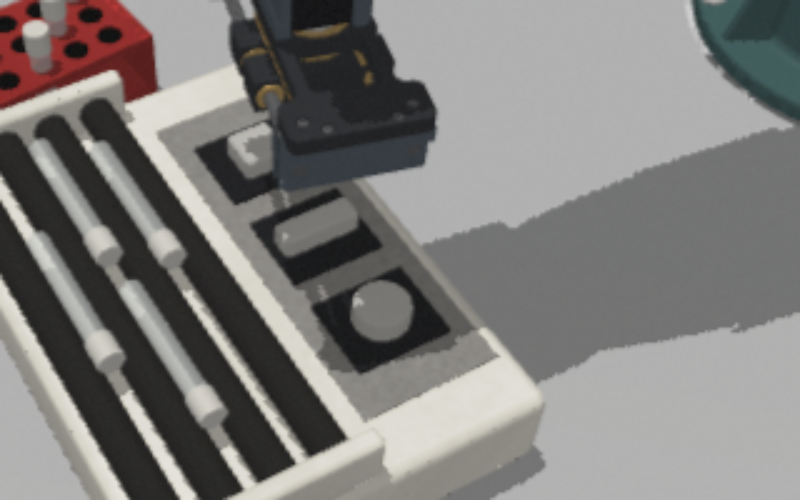

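Run:
```python
from h import *
P=monitor.observe()["position"]
p=eyes.camera("scene")
def pr(x): return cv2.projectPoints(np.array([x],float),np.array(p["rvec"],float),np.array(p["tvec"],float),np.array(p["intrinsics"],float),None)[0].ravel()
print(pr(P),(pr(P)-[200,60])*2.5, (pr(np.array(P)+[0,0,79])-[200,60])*2.5)
for (a,b) in [(300,170),(350,165),(420,150),(350,180),(320,140),(420,110),(300,90)]:
    u,v=200+a/2.5,60+b/2.5
    print(a,b,toworld(p,u,v,d=p["z_map"][int(v),int(u)]).round(0))
```

```text
[320.9660304  129.86863795] [302.41507601 174.67159487] [306.62575707  73.05206222]
300 170 [600.  13. 217.]
350 165 [576.  22. 213.]
420 150 [540.  35. 212.]
350 180 [489. -69.  70.]
320 140 [596.  22. 243.]
420 110 [547.  38. 246.]
300 90 [585.  -7. 247.]
```

apply_moves --series '[{"dx": 0.28, "dy": 0.17, "dz": 0, "ax": 0.12, "ay": 0.15, "az": 0, "gripper": 0}, {"dx": 0, "dy": 0, "dz": 0.6, "ax": 0, "ay": 0, "az": 0, "gripper": 0}, {"dx": 0, "dy": 0, "dz": 0, "ax": 0, "ay": 0, "az": 0, "gripper": 0}]'

```text
t: 4.0
position: [540.7, -45.2, 111.5]
tool_rot: [0.191, 0.982, -0.0, 0.003]
wrist_force: [-0.6, 0.2, 0.8]
width: 0.3
```

```bash
python3 o.py
```

```text
{'t': 4.0, 'position': [540.7002, -45.2204, 111.4808], 'tool_rot': [0.1911, 0.9816, -0.0005, 0.003], 'wrist_force': [-0.6432, 0.1777, 0.788], 'width': 0.3282}
```

apply_moves --series '[{"dx": 0.1, "dy": 0, "dz": 0.4, "ax": 0, "ay": 0.08, "az": 0, "gripper": 0}, {"dx": 0, "dy": 0, "dz": 0.2, "ax": 0, "ay": 0, "az": 0, "gripper": 0}, {"dx": 0, "dy": 0, "dz": 0, "ax": 0, "ay": 0, "az": 0, "gripper": 0}, {"dx": 0, "dy": 0, "dz": 0, "ax": 0, "ay": 0, "az": 0, "gripper": 0}]'

```text
t: 4.4
position: [538.4, -44.1, 95.2]
tool_rot: [0.191, 0.982, 0.0, 0.0]
wrist_force: [-0.6, -0.3, -0.2]
width: 0.7
```

apply_moves --series '[{"dx": 0, "dy": 0, "dz": 0, "ax": 0, "ay": 0, "az": 0, "gripper": 0}]'

```text
t: 4.5
position: [538.4, -44.2, 95.2]
tool_rot: [0.191, 0.982, 0.0, 0.0]
wrist_force: [0.4, 0.4, 0.6]
width: 0.3
```

apply_moves --series '[{"dx": 0, "dy": 0, "dz": 0, "ax": 0, "ay": 0, "az": 0, "gripper": 0}]'

```text
t: 4.6
position: [538.5, -44.2, 95.3]
tool_rot: [0.191, 0.982, 0.0, 0.0]
wrist_force: [-0.5, 0.0, -0.5]
width: 0.2
```

apply_moves --series '[{"dx": 0, "dy": 0, "dz": 0.2, "ax": 0, "ay": 0, "az": 0, "gripper": 0}, {"dx": 0, "dy": 0, "dz": 0, "ax": 0, "ay": 0, "az": 0, "gripper": 0}]'

```text
t: 4.8
position: [538.7, -44.3, 90.3]
tool_rot: [0.191, 0.982, 0.0, 0.001]
wrist_force: [-0.0, -0.0, 0.6]
width: 0.4
```

apply_moves --series '[{"dx": 0, "dy": 0, "dz": 0.08, "ax": 0, "ay": 0, "az": 0, "gripper": 0}, {"dx": 0, "dy": 0, "dz": 0, "ax": 0, "ay": 0, "az": 0, "gripper": 0}]'

```text
t: 5.0
position: [538.8, -44.3, 88.2]
tool_rot: [0.191, 0.982, 0.0, 0.001]
wrist_force: [-1.1, -0.0, 2.1]
width: 0.4
```

apply_moves --series '[{"dx": 0, "dy": 0, "dz": 0.06, "ax": 0, "ay": 0, "az": 0, "gripper": 0}, {"dx": 0, "dy": 0, "dz": 0, "ax": 0, "ay": 0, "az": 0, "gripper": 0}]'

```text
t: 5.2
position: [538.9, -44.3, 86.8]
tool_rot: [0.191, 0.982, 0.0, 0.001]
wrist_force: [-2.2, -0.1, 4.8]
width: 0.2
```

apply_moves --series '[{"dx": 0, "dy": 0, "dz": 0.06, "ax": 0, "ay": 0, "az": 0, "gripper": 0}, {"dx": 0, "dy": 0, "dz": 0, "ax": 0, "ay": 0, "az": 0, "gripper": 0}]'

```text
t: 5.4
position: [538.9, -44.3, 85.7]
tool_rot: [0.191, 0.982, 0.0, 0.0]
wrist_force: [-2.5, -0.1, 7.1]
width: 0.8
```

apply_moves --series '[{"dx": 0, "dy": 0, "dz": 0.06, "ax": 0, "ay": 0, "az": 0, "gripper": 0}, {"dx": 0, "dy": 0, "dz": 0, "ax": 0, "ay": 0, "az": 0, "gripper": 0}]'

```text
t: 5.6
position: [538.9, -44.3, 84.6]
tool_rot: [0.191, 0.982, 0.0, 0.0]
wrist_force: [-2.8, 0.5, 6.5]
width: 0.3
```

apply_moves --series '[{"dx": 0, "dy": 0, "dz": 0.05, "ax": 0, "ay": 0, "az": 0, "gripper": 0}, {"dx": 0, "dy": 0, "dz": 0, "ax": 0, "ay": 0, "az": 0, "gripper": 0}]'

```text
t: 5.8
position: [538.9, -44.3, 83.8]
tool_rot: [0.191, 0.982, 0.0, 0.0]
wrist_force: [-1.6, 1.0, 6.5]
width: 0.4
```

apply_moves --series '[{"dx": 0, "dy": 0, "dz": 0.06, "ax": 0, "ay": 0, "az": 0, "gripper": 0}, {"dx": 0, "dy": 0, "dz": 0, "ax": 0, "ay": 0, "az": 0, "gripper": 0}]'

```text
t: 6.0
position: [538.9, -44.4, 82.6]
tool_rot: [0.191, 0.982, 0.0, 0.0]
wrist_force: [-1.4, 0.1, 5.1]
width: 0.3
```

apply_moves --series '[{"dx": 0, "dy": 0, "dz": 0.04, "ax": 0, "ay": 0, "az": 0, "gripper": 0}, {"dx": 0, "dy": 0, "dz": 0, "ax": 0, "ay": 0, "az": 0, "gripper": 0}]'

```text
t: 6.2
position: [538.9, -44.3, 81.9]
tool_rot: [0.191, 0.982, 0.0, 0.0]
wrist_force: [-1.7, 0.6, 4.2]
width: 0.7
```

Resistance peaked at 7.1 N and fell to 4.2 N at 81.9 mm, so the bar key has clicked. Next I lift off and go to the round key.

apply_moves --series '[{"dx": 0, "dy": 0, "dz": -0.5, "ax": 0, "ay": 0, "az": 0, "gripper": 0}, {"dx": 0, "dy": 0, "dz": -0.6, "ax": 0, "ay": 0, "az": 0, "gripper": 0}, {"dx": 0, "dy": 0, "dz": 0, "ax": 0, "ay": 0, "az": 0, "gripper": 0}, {"dx": 0.26, "dy": 0.95, "dz": 0, "ax": 0, "ay": 0, "az": 0, "gripper": 0}, {"dx": 0.26, "dy": 0.95, "dz": 0, "ax": 0, "ay": 0, "az": 0, "gripper": 0}, {"dx": 0.26, "dy": 0.95, "dz": 0, "ax": 0, "ay": 0, "az": 0, "gripper": 0}, {"dx": 0, "dy": 0, "dz": 0, "ax": 0, "ay": 0, "az": 0, "gripper": 0}, {"dx": 0, "dy": 0, "dz": 0, "ax": 0, "ay": 0, "az": 0, "gripper": 0}]'

```text
t: 7.0
position: [549.0, 30.8, 114.6]
tool_rot: [0.192, 0.981, 0.0, 0.002]
wrist_force: [-0.4, 0.1, -0.2]
width: 0.4
```

```bash
python3 o.py; python3 -c "
from h import *
p=eyes.camera('scene');cv2.imwrite('pics/scene2.png',cv2.resize(p['image'][60:260,200:520,::-1],None,fx=2.5,fy=2.5))
for k in ['bar_key_top','square_key_top','round_key_top']:
    for f in finder.cut_out(k,p)[:1]:
        vs,us=np.nonzero(f['pixels']);W=np.array([toworld(p,u,v,d=p['z_map'][v,u]) for u,v in zip(us,vs)])
        print(k,f['confidence'],len(us),np.percentile(W[:,2],[50,70,90]))
"
```

```text
{'t': 7.0, 'position': [549.0495, 30.8211, 114.5888], 'tool_rot': [0.1915, 0.9815, 0.0004, 0.0024], 'wrist_force': [-0.3942, 0.0833, -0.2302], 'width': 0.445}
bar_key_top 0.91 394 [87.56999548 88.71055159 89.72227559]
square_key_top 0.88 354 [88.01924125 88.81637066 89.884338  ]
round_key_top 0.87 348 [87.66131449 89.02028309 90.29569548]
```

View pics/scene2.png

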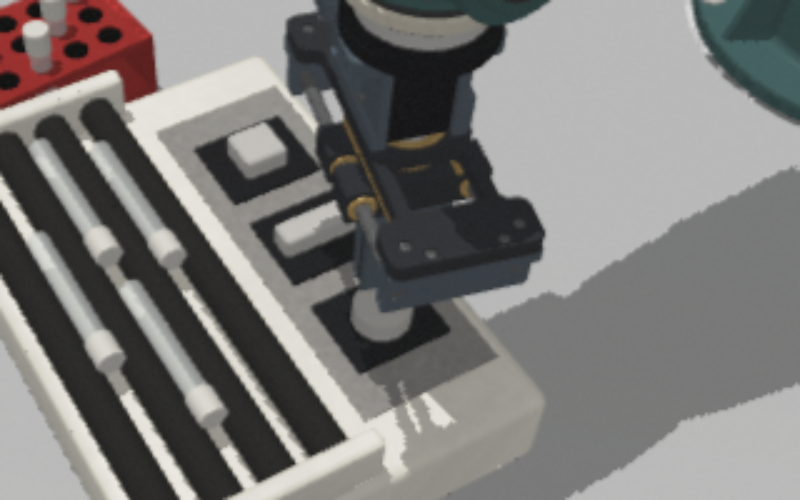

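The picture shows all three caps up: square at (257,150), bar at (310,225), round at (380,315). The tool is over the round key, so I'll lower to about 90 mm and then take small steps.

apply_moves --series '[{"dx": 0.02, "dy": -0.06, "dz": 0.4, "ax": 0, "ay": 0.07, "az": 0, "gripper": 0}, {"dx": 0, "dy": 0, "dz": 0.3, "ax": 0, "ay": 0, "az": 0, "gripper": 0}, {"dx": 0, "dy": 0, "dz": 0, "ax": 0, "ay": 0, "az": 0, "gripper": 0}, {"dx": 0, "dy": 0, "dz": 0, "ax": 0, "ay": 0, "az": 0, "gripper": 0}]'

```text
t: 7.6
position: [547.4, 27.2, 94.7]
tool_rot: [0.193, 0.981, 0.001, -0.001]
wrist_force: [1.2, -0.7, -0.6]
width: 0.5
```

apply_moves --series '[{"dx": 0, "dy": 0, "dz": 0.15, "ax": 0, "ay": 0, "az": 0, "gripper": 0}, {"dx": 0, "dy": 0, "dz": 0, "ax": 0, "ay": 0, "az": 0, "gripper": 0}]'

```text
t: 7.8
position: [547.4, 27.1, 90.6]
tool_rot: [0.193, 0.981, 0.001, -0.001]
wrist_force: [-0.0, 0.1, 0.1]
width: 0.1
```

apply_moves --series '[{"dx": 0, "dy": 0, "dz": 0.1, "ax": 0, "ay": 0, "az": 0, "gripper": 0}, {"dx": 0, "dy": 0, "dz": 0, "ax": 0, "ay": 0, "az": 0, "gripper": 0}]'

```text
t: 8.0
position: [547.6, 27.2, 88.1]
tool_rot: [0.193, 0.981, 0.001, -0.001]
wrist_force: [-1.4, -0.0, 2.2]
width: 0.2
```

apply_moves --series '[{"dx": 0, "dy": 0, "dz": 0.08, "ax": 0, "ay": 0, "az": 0, "gripper": 0}, {"dx": 0, "dy": 0, "dz": 0, "ax": 0, "ay": 0, "az": 0, "gripper": 0}]'

```text
t: 8.2
position: [547.7, 27.1, 86.4]
tool_rot: [0.193, 0.981, 0.001, -0.001]
wrist_force: [-1.2, -0.8, 5.5]
width: 0.6
```

apply_moves --series '[{"dx": 0, "dy": 0, "dz": 0.06, "ax": 0, "ay": 0, "az": 0, "gripper": 0}, {"dx": 0, "dy": 0, "dz": 0, "ax": 0, "ay": 0, "az": 0, "gripper": 0}]'

```text
t: 8.4
position: [547.7, 27.2, 85.3]
tool_rot: [0.193, 0.981, 0.001, -0.001]
wrist_force: [-2.8, -0.6, 6.7]
width: 0.2
```

apply_moves --series '[{"dx": 0, "dy": 0, "dz": 0.06, "ax": 0, "ay": 0, "az": 0, "gripper": 0}, {"dx": 0, "dy": 0, "dz": 0, "ax": 0, "ay": 0, "az": 0, "gripper": 0}]'

```text
t: 8.6
position: [547.7, 27.2, 84.2]
tool_rot: [0.193, 0.981, 0.001, -0.001]
wrist_force: [-3.3, -0.2, 6.9]
width: 0.4
```

apply_moves --series '[{"dx": 0, "dy": 0, "dz": 0.06, "ax": 0, "ay": 0, "az": 0, "gripper": 0}, {"dx": 0, "dy": 0, "dz": 0, "ax": 0, "ay": 0, "az": 0, "gripper": 0}]'

```text
t: 8.8
position: [547.7, 27.2, 83.1]
tool_rot: [0.193, 0.981, 0.001, -0.001]
wrist_force: [-1.6, -0.6, 5.4]
width: 0.2
```

apply_moves --series '[{"dx": 0, "dy": 0, "dz": 0.06, "ax": 0, "ay": 0, "az": 0, "gripper": 0}, {"dx": 0, "dy": 0, "dz": 0, "ax": 0, "ay": 0, "az": 0, "gripper": 0}]'

```text
t: 9.0
position: [547.7, 27.2, 81.9]
tool_rot: [0.193, 0.981, 0.001, -0.001]
wrist_force: [-1.7, -0.3, 3.8]
width: 0.5
```

The round key's force fell from 6.9 N to 3.8 N, so it has clicked. I'll lift clear.

apply_moves --series '[{"dx": 0, "dy": 0, "dz": -0.5, "ax": 0, "ay": 0, "az": 0, "gripper": 0}, {"dx": 0, "dy": 0, "dz": -0.8, "ax": 0, "ay": 0, "az": 0, "gripper": 0}, {"dx": 0, "dy": 0, "dz": -0.9, "ax": 0, "ay": 0, "az": 0, "gripper": 0}, {"dx": 0, "dy": 0, "dz": -0.9, "ax": 0, "ay": 0, "az": 0, "gripper": 0}, {"dx": 0, "dy": 0, "dz": -0.6, "ax": 0, "ay": 0, "az": 0, "gripper": 0}, {"dx": 0, "dy": 0, "dz": 0, "ax": 0, "ay": 0, "az": 0, "gripper": 0}, {"dx": 0, "dy": 0, "dz": 0, "ax": 0, "ay": 0, "az": 0, "gripper": 0}, {"dx": 0, "dy": 0, "dz": 0, "ax": 0, "ay": 0, "az": 0, "gripper": 0}]'

```text
t: 9.8
position: [547.8, 27.3, 181.3]
tool_rot: [0.193, 0.981, 0.001, -0.0]
wrist_force: [0.4, -0.4, 0.4]
width: 0.4
```

```bash
python3 o.py; python3 -c "
from h import *
p=eyes.camera('scene');cv2.imwrite('pics/scene3.png',cv2.resize(p['image'][60:260,200:520,::-1],None,fx=2.5,fy=2.5))
for k in ['bar_key_top','square_key_top','round_key_top']:
    for f in finder.cut_out(k,p)[:1]:
        vs,us=np.nonzero(f['pixels']);W=np.array([toworld(p,u,v,d=p['z_map'][v,u]) for u,v in zip(us,vs)])
        print(k,f['confidence'],len(us),np.percentile(W[:,2],[50,70,90]))
"
```

```text
{'t': 9.8, 'position': [547.8094, 27.2834, 181.3185], 'tool_rot': [0.193, 0.9812, 0.0008, -0.0001], 'wrist_force': [0.38, -0.399, 0.3599], 'width': 0.4454}
bar_key_top 0.58 482 [87.87745346 88.9962931  89.95876849]
square_key_top 0.8 371 [88.04385589 88.94925339 89.79818087]
round_key_top 0.68 486 [88.48317618 89.25806983 90.2967273 ]
```

View pics/scene3.png

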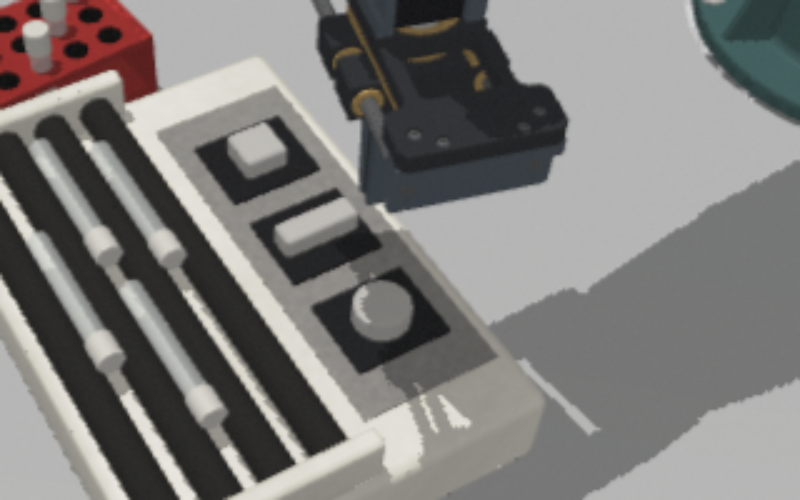

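All three keys are up (square at (257,150), bar at (315,225), round at (382,308)) and the gripper is well clear.

```bash
python3 -c "
from h import *
print(job_done())"
```

```text
the job is handed in; nothing more can be done
None
```

I pressed the bar key and then the round key past their clicks with the shut fingertips, letting each come up again. The job was handed in at about 10 s of the 42 s allowed.

- **Bar key:** the force peaked at 7.1 N and fell to 4.2 N at a tool height of 81.9 mm, about 6 mm down. The depth image then showed the cap back at about 88 mm before I started on the round key.
- **Round key:** the force peaked at 6.9 N and fell to 3.8 N at a tool height of 81.9 mm. I then lifted clear.
- **Last checks:** the depth image put all three caps at about 88 mm, so all were up. The tool was at 181 mm with wrist force near zero, touching nothing. I never lowered onto the square key.

No check failed, but I did not confirm in the pictures that the rollers are turning. The two cameras disagreed by 2–3 mm on where the keys sit, which is small next to the cap sizes.

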